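# Pose the rod and the handled dish for the sale photograph

### The arm

A 6-joint arm with a two-finger parallel gripper is mounted at the origin on the work surface. World frame = base frame: x ahead of the robot, y to its left, z up, the work surface at z = 0. Lengths are in mm, angles in rad, forces in N, time in s.
With the tool pointing down it reaches from about 350 to 975 mm from the base axis. Payload 7.1 kg.
Tool frame: the origin (TCP) lies midway between the tips of the shut fingers; the grasp point (between the pads) lies 19 mm behind it (ctrl.pinch_z is the distance from the TCP to the grasp point, in mm); z points along the fingers, y is the direction in which the jaws open and shut (so a half turn about z gives the same grasp; the last joint's range is limited). The gripper opens to 88 mm and grips with 3 to 60 N. Pads are 20 mm wide; open, the fingers measure 115 mm over their backs; the gripper's body (75 mm by 178 mm) begins 61 mm behind the grasp point.
Start: joints at [1.125, 0.423, 1.63, -0, 1.089, -0.019], TCP at [258.693, 568.931, 222.675] pointing down, gripper open.
Joint ranges: [-3, 3], [-0.9, 2.11], [0.09, 2.58], [-1.31, 4.45], [0.11, 2.69], [-2.54, 2.54]. Speed limits (rad/s): [2.39, 2.39, 3.01, 3.14, 3.14, 3.14].

### API

Orientations are given as a rotation vector (axis times angle).
In Python, from workcell import ctrl gives the robot as it stands.
- The arm moves only by the tool jog_arm, never from a script. Its arguments are lists of equal length, an entry for each row: "xyz": the shift along the world's x, y, z in mm, a list of three; "yaw": the turn about the world's z in degrees. A call has 1 to 20 rows; each row shifts and turns the pose as measured when the row begins; what a row does not reach is not made up. A row lasts 1/12 s, in which the tool goes at most 41.7 mm and 7.16 degrees, less where a joint would pass 70% of its speed; a pose out of reach is approached as far as the arm can. A call with a gripper value outside its range is refused whole. "gripper" is the closure, from 0 (fully open) to 1 (shut), set as the call begins (left out, the last holds). The fingers move at their own pace and stop on an object; the grip force is fixed at half the most. Time passes only in rows, so rows that do not move let the fingers close. It gives the time, the measured TCP pose, the force and the opening at its end, in the units of the state.
- ctrl.get_obs(): the state, without advancing time (a new reading comes with each control period).
- ctrl.get_image(name): name is "scene" or "top" or "wrist"; returns a dict with "img" (480x640x3 uint8, blue, green, red), "K" (3x3 intrinsics, pixels), "k1" (the pictures are not rectified: a ray, as slopes to the right and down, at radius r is drawn at 1 + k1 r^2 times it, then the intrinsics apply), "R" (3x3) and "t" (3): a world point X has camera coordinates R X + t. Camera axes: x right, y down, z forward; pixel columns grow to the right and rows downward; lengths in mm; the calibration is good to about 2 mm. A picture is of the moment at which its call begins. There is no depth.
- ctrl.close_job(): hands the job in, once; it reports no verdict.
Trained networks look in a picture, given as the dict that the camera call returned (one of the last four; its "shot" number tells which), for a name from the list of things; names that differ only in an ending like _2 or _b are one class to them, and where a whole thing is asked for, a point or a joint stands for the part that bears it (a point fixed in the world has none). Each returns a list of dicts, best first, with "confidence" (0 to 1); they miss things now and then, are a little off and sometimes report something else, mostly with a low value. They report only what shows in the picture. A call takes as long as a camera call. They do not tell look-alikes from the thing itself.
- ctrl.find_in(picture, thing): "centre" ([column, row] as shares, 0 to 1, of the picture: columns of its width, rows of its height, amid what is visible of it).
- ctrl.regions_of(picture, thing): "region" (480x640 bool, what is visible of it) and "centre" ([column, row] as shares, 0 to 1, of the picture: columns of its width, rows of its height, amid what is visible of it).
- ctrl.pinpoint(picture, thing): "centre" ([column, row] as shares, 0 to 1, of the picture: columns of its width, rows of its height: a listed point, or the origin of a listed thing).
The state is a dict: "t": time; "qpos": joint angles; "qvel": joint speeds; "joint_torque": joint torques, N m; "ee_pos": TCP position; "orientation": TCP orientation; "ft_force": force on the tool from outside, world axes, zero at the start; "moment": the same for the moment, N m; "width": finger opening in mm.
Only numpy, scipy, OpenCV 4.12 (cv2) and the standard library are available. Lean on these libraries where they do the work, as an engineer would, in place of code of your own. Each camera call takes 0.05 s, during which the arm holds its last target.

### The job

Set this lot up for its sale photograph: first lay the brass rod in the two notches of the wooden rest so that it sits level, and let go of it. Then pick up the dish with the arched handle, lift it about 7 cm straight up off the flat white box, only then turn it a quarter turn either way so that the arch stands square across the box's length, keeping it level and the loose ball untouched in its middle, and finish holding it still there above the box for the picture (do not put it down). Leave the other wares where they are.

Things in the scene. Friction and masses are not known exactly. Their poses are not given: they have to be found in the camera images.
- rest: Fixed wooden rod rest: base 200 x 60 x 12 mm, with two V-notched saddles (12 mm thick) 70 mm either side of its middle. Origin at the centre of its underside on the table; x runs along the base, z up. Each V is 90 degrees, open upwards, bottom at 55 mm, lips at 76 mm height and 42 mm apart. A seated rod's axis lies along the rest's x, 66 mm above the table. The middle, between the saddles, is clear above the base.
- rod: Loose brass curtain rod, about 0.25 kg, 270 mm long: round bar 16 mm in diameter with a square block 34 x 34 x 30 mm at each end. Origin at the middle of its axis, x along it. It starts lying on the table on its square ends, axis 17 mm above the table. The bare bar between the blocks is 210 mm long, so it may sit up to 25 mm off lengthwise in the rest.
- plinth: Fixed flat white box with a black base, 220 x 160 x 40 mm. Origin at the centre of its underside on the table, x along its length, z up; its top is 40 mm above the table. The dish starts on the middle of it.
- dish: Loose dark wooden dish, about 0.28 kg, 148 mm across, rim 28 mm high, with a thin wire arch (along the dish's x) rising from the rim over the middle. The inside slopes about 15 degrees up from a small flat middle, so a jolt makes the ball roll. Origin at the centre of its underside, z up. It starts with x along the box's x. Overall height 135 mm.
- dish_grip (a point): Centre of the dish's handle: a flat-sided wooden bar at the top of the arch, 56 mm long (dish x), 16 mm wide (dish y), 22 mm tall, centred 124 mm above the dish's underside on its axis. Grip it across its 16 mm width from above. The ball's top is 80 mm below this point. x, y, z axes as the dish.
- ball_center (a point): Centre of the loose pale wooden ball, 36 mm in diameter, about 30 g, resting in the middle of the dish, about 26 mm above the dish's underside. Its orientation means nothing.
- hurricane: Bystander, to be left alone: amber glass hurricane cup, 84 mm across, 100 mm tall. Origin at the centre of its underside.
- bowl: Bystander, to be left alone: green glass bowl, 100 mm across, 50 mm tall. Origin at the centre of its underside.
- candlestick: Bystander, to be left alone: dark metal candlestick, 64 mm across, 75 mm tall. Origin at the centre of its underside.
- jar: Bystander, to be left alone: white jar with wooden cap, 54 mm across, 70 mm tall. Origin at the centre of its underside.
- plate: Bystander, to be left alone: dark wooden plate without handle, 136 mm across, 20 mm tall. Origin at the centre of its underside.
- keepsake: Bystander, to be left alone: dark wooden keepsake box 120 x 90 x 60 mm. Origin at the centre of its underside.
- mug: Bystander, to be left alone: terracotta mug, 80 mm across, 90 mm tall. Origin at the centre of its underside.
- ball: The loose ball again: this origin turns with it as it rolls, so use the ball's centre instead.
Not all that is in view belongs to the job. What is shaped like the dish but green is not meant.

How it is judged:
By the outcome, as a careful person would: the job done as asked, in the order asked, and still so for the second after the job is handed in, while the arm keeps its last pose, push and grip.
It also fails if it takes over 58 s, if anything falls off the work surface, if the arm or the gripper's body presses on something with over 40 N, if the wrist force passes 120 N, or if a joint passes its speed limit or range.

## Working session

There is one attempt and no reset: what is moved stays moved. The work goes in short steps, Python scripts to look and compute and a tool call to move; the robot and the scene stay as the last step left them, time stands still between calls to the robot, and variables do not carry over. Pictures are saved under pics/ and viewed, and the job is handed in when it is done.

Besides the shell and the picture viewer there is one more tool, called after "Request:" by a JSON object that holds its "method" and its "body", one argument or row to a line. jog_arm: Moves the arm, as the interface text tells. Its arguments: {"type":"object","properties":{"xyz":{"type":"array","items":{"type":"array","items":{"type":"number"}}},"yaw":{"type":"array","items":{"type":"number"}},"gripper":{"type":"number"}},"required":["xyz","yaw"]}

```bash
mkdir -p pics; cat > h.py <<'E'
import numpy as np, cv2, pickle
from workcell import ctrl
def ray(p,uv):
    K=p["K"];k1=p["k1"]
    x=(uv[0]-K[0][2])/K[0][0]; y=(uv[1]-K[1][2])/K[1][1]
    d=np.array([x,y]); u=d.copy()
    for _ in range(30): u=d/(1+k1*(u@u))
    R=np.array(p["R"]);t=np.array(p["t"])
    c=-R.T@t; v=R.T@np.array([u[0],u[1],1.]); return c,v/np.linalg.norm(v)
def onz(p,uv,z):
    c,v=ray(p,uv); return c+v*(z-c[2])/v[2]
def tri(rs):
    A=np.zeros((3,3));b=np.zeros(3)
    for c,v in rs:
        P=np.eye(3)-np.outer(v,v);A+=P;b+=P@c
    x=np.linalg.solve(A,b)
    return x,[round(float(np.linalg.norm((np.eye(3)-np.outer(v,v))@(x-c))),1) for c,v in rs]
def proj(p,X):
    K=np.array(p["K"]);c=np.array(p["R"])@np.array(X,float)+np.array(p["t"]);u=c[:2]/c[2];u=u*(1+p["k1"]*(u@u))
    return K[0][0]*u[0]+K[0][2],K[1][1]*u[1]+K[1][2]
def px(c): return np.array(c)*[640,480]
E
python3 - <<'E'
from h import *
print(ctrl.get_obs())
ps={n:ctrl.get_image(n) for n in("scene","top","wrist")}
for n,p in ps.items():
    cv2.imwrite(f"pics/a_{n}.png",p["img"]); print(n,"k1",p["k1"],"C",-np.array(p["R"]).T@np.array(p["t"]))
for th in ["rest","rod","plinth","dish","dish_grip","ball_center"]:
  for n,p in ps.items():
    print(th,n,[(px(d["centre"]).round(1).tolist(),round(d["confidence"],2)) for d in ctrl.pinpoint(p,th)])
pickle.dump(ps,open("a.pkl","wb"))
print(ctrl.get_obs()["t"])
E
```

```text
{'t': 0.0, 'qpos': array([ 1.12498711e+00,  4.23835805e-01,  1.63062722e+00,  2.29493501e-05,
        1.08857994e+00, -1.90047667e-02]), 'qvel': array([-0.00067771, -0.0011139 , -0.00106135, -0.00068179,  0.00178361,
        0.0016026 ]), 'joint_torque': array([-1.69558873e-03, -5.44622505e+01, -2.73667449e+01,  6.42376347e-02,
        2.27884634e-02, -1.01941773e-04]), 'ee_pos': array([258.4790221 , 568.48061537, 221.92949304]), 'orientation': array([-6.65287135e-01, -3.06997876e+00,  2.20929278e-03]), 'ft_force': array([ 0.59496638, -0.22675619, -0.42470351]), 'moment': array([0.02330461, 0.00983633, 0.03214289]), 'width': 87.89307742376216}
scene k1 -0.11650705918960519 C [1280.86165016 -472.24515071 1382.17723478]
top k1 0.005479114100548092 C [ 407.16553005   -5.9907944  1410.6340276 ]
wrist k1 0.022613432143592457 C [188.17564791 600.39998368 383.96063977]
rest scene [([321.2, 270.4], 0.67), ([128.2, 316.6], 0.53)]
rest top [([330.9, 238.8], 0.9), ([415.5, 241.2], 0.49), ([306.0, 293.0], 0.33), ([490.7, 219.7], 0.16)]
rest wrist []
rod scene [([238.6, 311.0], 0.92)]
rod top [([415.2, 239.9], 0.66)]
rod wrist []
plinth scene [([388.8, 195.7], 0.61), ([385.7, 232.9], 0.58)]
plinth top []
plinth wrist []
dish scene [([330.0, 178.1], 0.66), ([388.1, 221.0], 0.65)]
dish top [([266.9, 329.6], 0.71), ([252.6, 242.1], 0.57)]
dish wrist []
dish_grip scene [([391.1, 194.7], 0.88), ([164.1, 374.3], 0.69)]
dish_grip top [([244.9, 236.1], 0.84), ([259.1, 332.0], 0.69), ([491.9, 216.9], 0.33)]
dish_grip wrist []
ball_center scene [([386.7, 214.8], 0.58)]
ball_center top []
ball_center wrist []
1.05
```

View pics/a_scene.png

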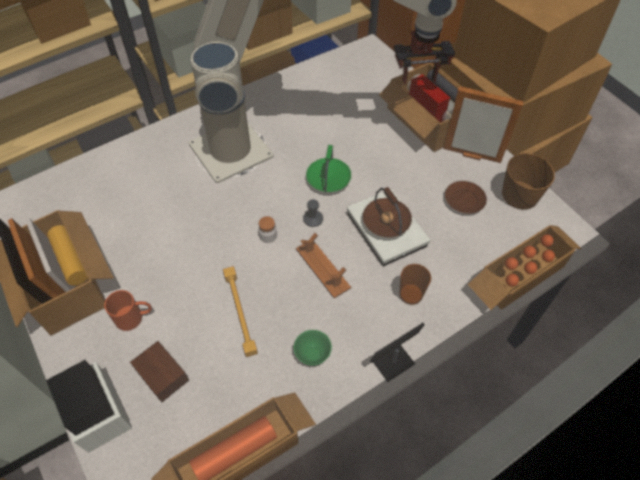

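View pics/a_top.png

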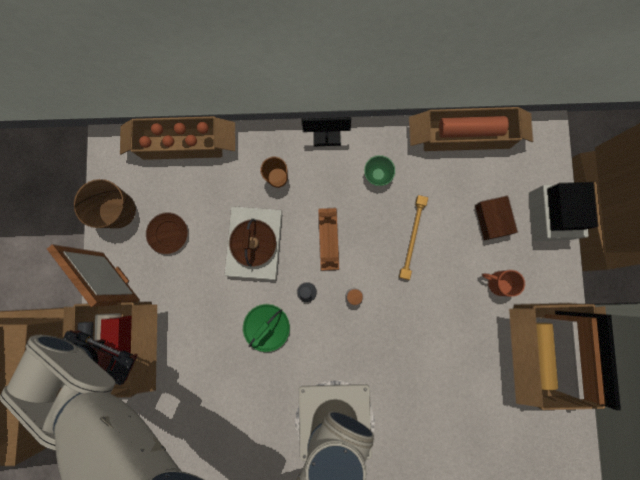

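```bash
python3 - <<'E'
import pickle,cv2
from h import *
ps=pickle.load(open("a.pkl","rb"))
s,t=ps["scene"],ps["top"]
for n,a,b in [("rest",(321.2,270.4),(330.9,238.8)),("rod",(238.6,311),(415.2,239.9)),("grip",(391.1,194.7),(244.9,236.1))]:
    print(n,tri([ray(s,a),ray(t,b)]))
cv2.imwrite("pics/a_c1.png",cv2.resize(s["img"][160:400,90:490],None,fx=2,fy=2,interpolation=cv2.INTER_CUBIC))
cv2.imwrite("pics/a_c2.png",cv2.resize(t["img"][140:380,170:550],None,fx=2.1,fy=2.1,interpolation=cv2.INTER_CUBIC))
E
```

```text
rest (array([566.8489204 ,  -3.33988648,  -1.32450985]), [1.8, 1.8])
rod (array([ 555.86946144, -271.01022649,    6.57872436]), [4.4, 4.4])
grip (array([559.62686033, 236.44603981, 178.02451951]), [1.7, 1.7])
```

View pics/a_c1.png

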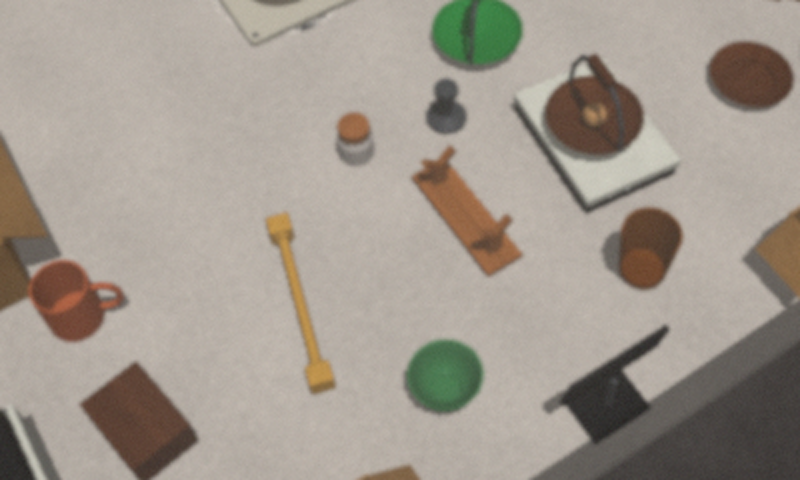

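View pics/a_c2.png

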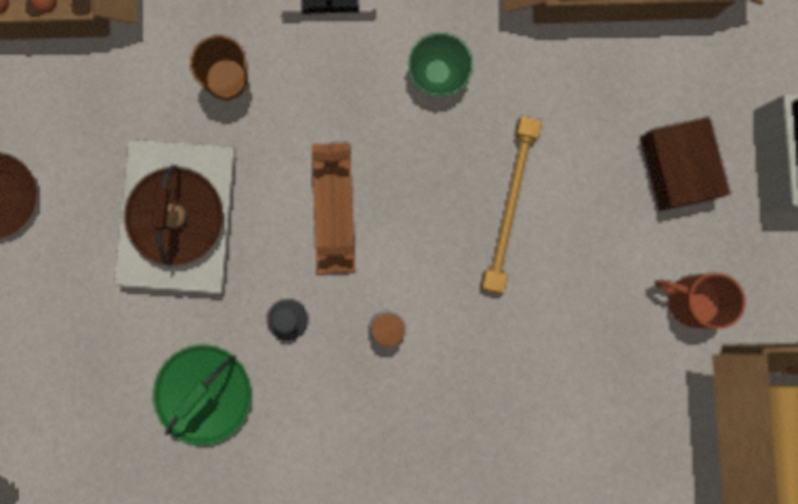

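```bash
python3 - <<'E'
from h import *
s=ctrl.get_image("scene");t=ctrl.get_image("top")
for th,z in [("rest",12),("rod",17),("plinth",40),("dish_grip",164)]:
  for n,p in (("s",s),("t",t)):
    for d in ctrl.regions_of(p,th):
      m=d["region"]; ys,xs=np.nonzero(m)
      if len(xs)<15: continue
      P=np.array([onz(p,(x,y),z) for x,y in zip(xs,ys)])[:,:2]
      r=cv2.minAreaRect(P.astype(np.float32)); w,v=np.linalg.eigh(np.cov(P.T)); a=np.degrees(np.arctan2(v[1,1],v[0,1]))
      print(th,n,round(d["confidence"],2),len(xs),(xs.mean().round(),ys.mean().round()),"rect",np.round(r[0],1),np.round(r[1],1),round(r[2],1),"pca ang",round(a,1))
for u in [(328,208),(319,270),(338,270)]: print(onz(t,u,12).round(1))
print(ctrl.get_obs()["t"])
E
```

```text
rest s 0.82 1426 (np.float64(324.0), np.float64(267.0)) rect [562.3  13. ] [216.1  86.8] 1.6 pca ang -180.0
rest s 0.17 429 (np.float64(313.0), np.float64(214.0)) rect [386.3  86.3] [ 61.3 108.6] 57.1 pca ang 149.0
rest t 0.62 1155 (np.float64(328.0), np.float64(239.0)) rect [566.5   4.4] [198.8  59.8] 0.8 pca ang -179.1
rod s 0.97 746 (np.float64(240.0), np.float64(313.0)) rect [ 559.4 -265.1] [ 35.2 285.1] 74.8 pca ang 164.8
rod s 0.43 1207 (np.float64(125.0), np.float64(310.0)) rect [ 387.1 -536.4] [135.9 102.7] 26.5 pca ang -166.9
rod t 0.9 667 (np.float64(413.0), np.float64(237.0)) rect [ 564.7 -266. ] [ 39.5 276.5] 74.5 pca ang 164.5
plinth s 0.72 1935 (np.float64(388.0), np.float64(237.0)) rect [565.2 234.3] [170.5 235.9] 84.0 pca ang -162.1
plinth t 0.6 1625 (np.float64(254.0), np.float64(243.0)) rect [558.3 239.6] [160.7 219.2] 84.0 pca ang 175.0
dish_grip s 0.72 1591 (np.float64(387.0), np.float64(215.0)) rect [594.5 186.8] [160.5 133.4] 0.6 pca ang 147.4
dish_grip s 0.62 1376 (np.float64(329.0), np.float64(173.0)) rect [372.3 139.8] [130.7 170.7] 85.8 pca ang 143.2
dish_grip t 0.98 1765 (np.float64(266.0), np.float64(327.0)) rect [303.3 183. ] [127.8 132.5] 25.8 pca ang 116.1
dish_grip t 0.68 1687 (np.float64(252.0), np.float64(242.0)) rect [546.4 220.6] [131.7 135.3] 89.2 pca ang 164.3
[664.8   1.6  12. ]
[465.9  35.7  12. ]
[464.2 -24.6  12. ]
1.55
```

Request:
{"method": "jog_arm", "body": {
  "xyz": [
    [13.7, -37.5, 0],
    [13.7, -37.5, 0],
    [13.7, -37.5, 0],
    [13.7, -37.5, 0],
    [13.7, -37.5, 0],
    [13.7, -37.5, 0],
    [13.7, -37.5, 0],
    [13.7, -37.5, 0],
    [13.7, -37.5, 0],
    [13.7, -37.5, 0],
    [13.7, -37.5, 0],
    [13.7, -37.5, 0],
    [13.7, -37.5, 0],
    [13.7, -37.5, 0],
    [13.7, -37.5, 0],
    [13.7, -37.5, 0],
    [13.7, -37.5, 0],
    [13.7, -37.5, 0],
    [13.7, -37.5, 0],
    [13.7, -37.5, 0]
  ],
  "yaw": [0, 0, 0, 0, 0, 0, 0, 0, 0, 0, 0, 0, 0, 0, 0, 0, 0, 3, 3, 3],
  "gripper": 0
}}

```text
t: 3.22
ee_pos: [535.6, -207.0, 226.9]
orientation: [0.396, 3.106, 0.016]
ft_force: [1.1, 0.1, -0.3]
width: 87.9
```

Request:
{"method": "jog_arm", "body": {
  "xyz": [
    [14, -30, -25],
    [13, -29, -25],
    [0, 0, 0]
  ],
  "yaw": [0, 0, 0]
}}

```text
t: 3.47
ee_pos: [566.0, -275.3, 178.4]
orientation: [0.398, 3.098, 0.01]
ft_force: [-1.2, 0.3, -0.5]
width: 88.0
```

```bash
cat > look.py <<'E'
from h import *
import sys
name=sys.argv[1]; things=sys.argv[2].split(",")
p=ctrl.get_image("wrist"); o=ctrl.get_obs()
pickle.dump((p,o),open(name+".pkl","wb"))
im=p["img"].copy()
from scipy.spatial.transform import Rotation as Ro
print("t",o["t"],"ee",o["ee_pos"].round(1),"jaw ang",np.degrees(np.arctan2(*Ro.from_rotvec(o["orientation"]).as_matrix()[[1,0],1])).round(2),"cam",(-np.array(p["R"]).T@p["t"]).round(1))
for a in things:
    th,z=a.split(":"); z=float(z)
    for d in ctrl.pinpoint(p,th)[:2]:
        c=px(d["centre"]); cv2.circle(im,tuple(int(v) for v in c),4,(255,0,255),1)
        print(th,"pin",c.round(1),round(d["confidence"],2),onz(p,c,z).round(1))
    for d in ctrl.regions_of(p,th)[:1]:
        ys,xs=np.nonzero(d["region"]); c,v=None,None
        P=np.array([onz(p,(x,y),z) for x,y in zip(xs[::3],ys[::3])])[:,:2]
        r=cv2.minAreaRect(P.astype(np.float32)); w,v=np.linalg.eigh(np.cov(P.T))
        print(th,"reg",round(d["confidence"],2),len(xs),(xs.min(),xs.max(),ys.min(),ys.max()),"rect",np.round(r[0],1),np.round(r[1],1),round(r[2],1),"pca",round(np.degrees(np.arctan(v[1,1]/v[0,1])),1))
cv2.imwrite(f"pics/{name}.png",im)
E
python3 look.py b rod:17
```

```text
t 3.5167 ee [ 565.4 -273.5  179.9] jaw ang 75.34 cam [ 488.1 -256.7  339. ]
rod pin [324.8 212.2] 0.73 [ 559.  -266.5   17. ]
rod reg 0.74 7273 (np.int64(307), np.int64(351), np.int64(46), np.int64(350)) rect [ 564.5 -266.6] [ 35.1 281.6] 74.7 pca -15.4
```

View pics/b.png

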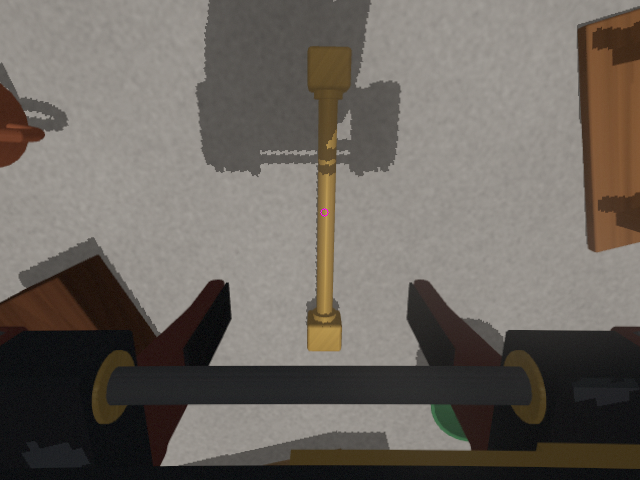

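```bash
python3 - <<'E'
from h import *
p,o=pickle.load(open("b.pkl","rb")); ps=pickle.load(open("a.pkl","rb"))
a=onz(p,(329,46),34);b=onz(p,(324.5,350),34);print(a,b,(a+b)/2,np.linalg.norm(a-b),np.degrees(np.arctan2(b[1]-a[1],b[0]-a[0])))
# heights: block outer ends in top & scene : triangulate with wrist
for u,v in [((329,71),(405.5,274)),((324.5,331),(421,202))]:
    print(tri([ray(p,u),ray(ps["top"],v)]))
print(tri([ray(p,(327.5,71)),ray(ps["scene"],(230,272))]))
print(tri([ray(p,(324.5,331)),ray(ps["scene"],(249.5,348))]))
for r in (120,200,290): 
  row=p["img"][r,300:350].astype(int); print(r,row[:,0].tolist())
E
```

```text
[ 431.72538473 -231.11091695   34.        ] [ 689.16880626 -300.62183596   34.        ] [ 560.44709549 -265.86637646   34.        ] 266.66248920388387 -15.109823048383308
(array([ 446.17941715, -235.18712792,   24.48826305]), [1.0, 1.0])
(array([ 672.81288405, -295.91941933,   26.84871595]), [0.4, 0.4])
(array([ 448.0100815 , -234.19790627,   30.67454511]), [2.0, 2.0])
(array([ 676.95065081, -297.31793072,   19.99258877]), [0.2, 0.2])
120 [81, 80, 80, 79, 80, 81, 84, 81, 83, 83, 81, 80, 79, 80, 80, 81, 80, 76, 57, 41, 40, 40, 40, 42, 43, 44, 42, 44, 45, 45, 45, 42, 43, 44, 40, 40, 43, 66, 77, 81, 78, 78, 78, 128, 134, 135, 138, 139, 141, 142]
200 [141, 141, 139, 139, 138, 138, 139, 139, 137, 141, 143, 145, 145, 144, 144, 142, 140, 77, 56, 59, 63, 65, 69, 70, 73, 79, 85, 83, 77, 74, 69, 71, 67, 65, 58, 110, 135, 138, 136, 136, 137, 138, 140, 140, 141, 141, 141, 140, 141, 142]
290 [144, 142, 141, 141, 145, 144, 145, 144, 141, 141, 140, 141, 143, 147, 148, 95, 75, 54, 55, 58, 63, 66, 68, 72, 79, 80, 76, 71, 67, 68, 65, 59, 62, 140, 145, 144, 142, 142, 141, 137, 138, 138, 141, 140, 140, 140, 142, 145, 147, 145]
```

Request:
{"method": "jog_arm", "body": {
  "xyz": [
    [-2.5, 4, -30],
    [-2.5, 4, -30],
    [0, 0, -30],
    [0, 0, -30],
    [0, 0, -10],
    [0, 0, 0]
  ],
  "yaw": [-0.5, 0, 0, 0, 0, 0]
}}

```text
t: 4.12
ee_pos: [563.8, -255.7, 60.2]
orientation: [0.396, 3.081, 0.005]
ft_force: [0.3, 0.5, 0.4]
width: 87.9
```

```bash
cat > st.py <<'E'
from h import *
from scipy.spatial.transform import Rotation as Ro
import sys
for i in range(int(sys.argv[1]) if len(sys.argv)>1 else 1):
    if i or len(sys.argv)>2: ctrl.get_image("wrist")
    o=ctrl.get_obs();R=Ro.from_rotvec(o["orientation"]).as_matrix()
    print("t",round(o["t"],3),"ee",o["ee_pos"].round(1),"jaw",np.degrees(np.arctan2(R[1,1],R[0,1])).round(2),"toolz tilt deg (x,y)",np.degrees(R[:2,2]).round(2),"F",o["ft_force"].round(2),"w",round(o["width"],1),"q",o["qpos"].round(3))
E
python3 st.py 3
```

```text
t 4.117 ee [ 563.8 -255.7   60.2] jaw 75.38 toolz tilt deg (x,y) [ 2.01 -0.07] F [0.27 0.48 0.43] w 87.9 q [-0.452  0.618  1.752  0.021  0.74  -1.783]
t 4.167 ee [ 564.1 -255.8   61.1] jaw 75.38 toolz tilt deg (x,y) [ 2.04 -0.08] F [ 0.38 -0.54  0.71] w 88.0 q [-0.452  0.617  1.751  0.021  0.741 -1.783]
t 4.217 ee [ 565.  -256.7   62.2] jaw 75.37 toolz tilt deg (x,y) [ 2.16 -0.14] F [0.04 0.32 0.21] w 87.8 q [-0.453  0.616  1.75   0.021  0.741 -1.783]
```

Request:
{"method": "jog_arm", "body": {
  "xyz": [
    [-2, -4, -9],
    [-2, -4, -9],
    [0, -1, -9],
    [0, 0, -9],
    [0, 0, -8],
    [0, 0, -6],
    [0, 0, 0],
    [0, 0, 0]
  ],
  "yaw": [-0.5, 0, 0, 0, 0, 0, 0, 0]
}}

```text
t: 4.88
ee_pos: [564.5, -268.7, 13.9]
orientation: [0.41, 3.067, -0.002]
ft_force: [-1.0, 0.1, 0.3]
width: 88.1
```

```bash
python3 st.py 2
```

```text
t 4.883 ee [ 564.5 -268.7   13.9] jaw 74.79 toolz tilt deg (x,y) [ 2.71 -0.44] F [-1.    0.1   0.34] w 88.1 q [-0.47   0.694  1.753  0.024  0.649 -1.795]
t 4.933 ee [ 564.5 -268.6   14. ] jaw 74.8 toolz tilt deg (x,y) [ 2.7  -0.44] F [-0.62 -0.2  -0.53] w 88.2 q [-0.47   0.694  1.753  0.024  0.649 -1.795]
```

Request:
{"method": "jog_arm", "body": {
  "xyz": [
    [-2, 1, -6],
    [-2, 1, -4],
    [0, 0, 0]
  ],
  "yaw": [0, 0, 0]
}}

```text
t: 5.18
ee_pos: [560.6, -266.5, 3.6]
orientation: [0.409, 3.066, -0.003]
ft_force: [0.8, -0.4, 0.4]
width: 87.6
```

Request:
{"method": "jog_arm", "body": {
  "xyz": [
    [0, 0, 0],
    [0, 0, 0],
    [0, 0, 0],
    [0, 0, 0],
    [0, 0, 0],
    [0, 0, 0]
  ],
  "yaw": [0, 0, 0, 0, 0, 0],
  "gripper": 1
}}

```text
t: 5.68
ee_pos: [560.9, -266.5, 4.1]
orientation: [0.409, 3.065, -0.003]
ft_force: [-0.7, -0.4, 0.7]
width: 51.4
```

```bash
python3 st.py 2
```

```text
t 5.683 ee [ 560.9 -266.5    4.1] jaw 74.82 toolz tilt deg (x,y) [ 2.8  -0.48] F [-0.65 -0.37  0.7 ] w 51.4 q [-0.47   0.705  1.765  0.025  0.624 -1.796]
t 5.733 ee [ 560.8 -266.5    4.1] jaw 74.82 toolz tilt deg (x,y) [ 2.8  -0.48] F [ 0.1  -1.24  1.02] w 47.0 q [-0.47   0.705  1.765  0.025  0.624 -1.796]
```

Request:
{"method": "jog_arm", "body": {
  "xyz": [
    [0, 0, 0],
    [0, 0, 0],
    [0, 0, 0],
    [0, 0, 0],
    [0, 0, 0],
    [0, 0, 0],
    [0, 0, 0]
  ],
  "yaw": [0, 0, 0, 0, 0, 0, 0]
}}

```text
t: 6.32
ee_pos: [561.1, -266.5, 4.4]
orientation: [0.409, 3.064, -0.003]
ft_force: [-0.5, 0.3, -0.2]
width: 15.2
```

Request:
{"method": "jog_arm", "body": {
  "xyz": [
    [0, 0, 10],
    [0, 0, 20],
    [0, 0, 25],
    [0, 0, 25],
    [0, 0, 25],
    [0, 0, 20],
    [0, 10, 10],
    [0, 20, 0],
    [0, 25, 0],
    [0, 25, 0],
    [0, 25, 0],
    [0, 25, 0],
    [0, 20, 0],
    [0, 10, 0],
    [0, 0, 0]
  ],
  "yaw": [0, 0, 0, 0, 0, 0, 0, 2, 2, 3, 3, 3, 2, 1, 0]
}}

```text
t: 7.57
ee_pos: [551.7, -93.9, 145.7]
orientation: [-0.037, 3.103, 0.013]
ft_force: [-0.4, -0.0, -3.2]
width: 15.1
```

```bash
python3 st.py 2; python3 look.py c rest:12,rod:120
```

```text
t 7.567 ee [551.7 -93.9 145.7] jaw 91.39 toolz tilt deg (x,y) [2.2  0.49] F [-0.41 -0.   -3.17] w 15.1 q [-0.199  0.417  1.856  0.022  0.833 -1.808]
t 7.617 ee [551.8 -94.7 145.8] jaw 91.32 toolz tilt deg (x,y) [2.21 0.47] F [-0.79  0.25 -2.97] w 15.2 q [-0.2    0.417  1.855  0.021  0.833 -1.808]
t 7.6667 ee [552.1 -95.8 145.9] jaw ang 91.26 cam [468.3 -98.2 304.6]
rest pin [427.8 241. ] 0.74 [5.629e+02 3.000e-01 1.200e+01]
rest reg 0.85 16052 (np.int64(386), np.int64(514), np.int64(121), np.int64(353)) rect [570.   15.5] [210.1  92.2] 0.3 pca -1.0
rod pin [319.5 310.8] 0.9 [571.8 -93.9 120. ]
rod reg 0.77 19890 (np.int64(265), np.int64(373), np.int64(0), np.int64(449)) rect [546.6 -94.6] [258.1  47.9] 1.4 pca 1.2
```

View pics/c.png

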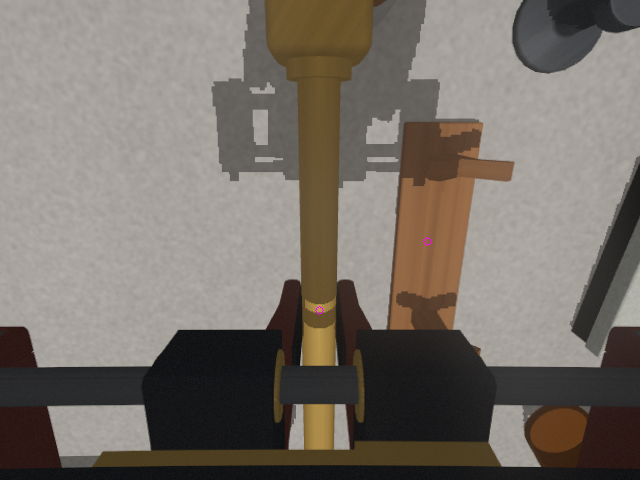

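```bash
python3 - <<'E'
from h import *
p,o=pickle.load(open("c.pkl","rb"));ps=pickle.load(open("a.pkl","rb"));t=ps["top"]
for u in [(404,122),(482,122),(388,328),(399,190)]: print(u,onz(p,u,12).round(1))
for c,a in [((566,3.5),.8)]:
  a=np.radians(a)
  for q in [(-100,30,12),(-100,-30,12),(60,30,12),(-70,21,76),(-70,-21,76),(-76,-21,76)]:
    X=np.array([c[0]+q[0]*np.cos(a)-q[1]*np.sin(a),c[1]+q[0]*np.sin(a)+q[1]*np.cos(a),q[2]]); print(q,np.round(proj(p,X),1))
cv2.imwrite("pics/c1.png",cv2.resize(p["img"][100:370,370:540],None,fx=2.2,fy=2.2,interpolation=cv2.INTER_CUBIC))
cv2.imwrite("pics/t1.png",cv2.resize(t["img"][195:285,300:360],None,fx=6.5,fy=6.5,interpolation=cv2.INTER_CUBIC))
E
```

```text
(404, 122) [466.5 -29.9  12. ]
(482, 122) [465.4  30.2  12. ]
(388, 328) [649.3 -26.8  12. ]
(399, 190) [519.3 -28.7  12. ]
(-100, 30, 12) [484.4 122.3]
(-100, -30, 12) [406.6 121.9]
(60, 30, 12) [456.8 306.7]
(-70, 21, 76) [507.8 172.4]
(-70, -21, 76) [441.  172.2]
(-76, -21, 76) [442.2 162.5]
```

View pics/c1.png

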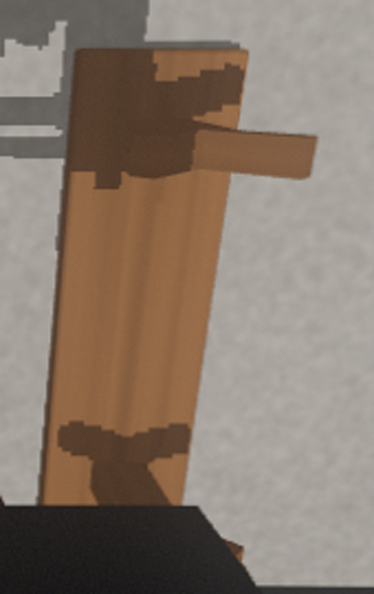

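View pics/t1.png

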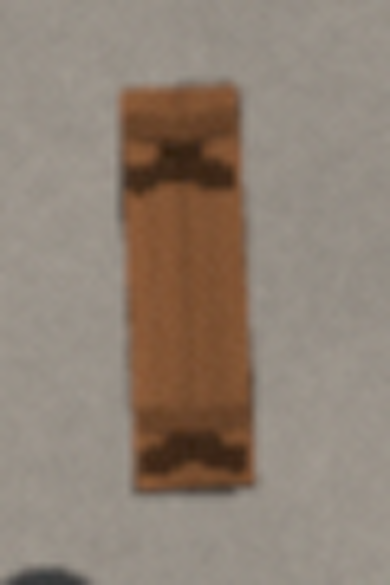

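Request:
{"method": "jog_arm", "body": {
  "xyz": [
    [8, 25, 0],
    [8, 25, 0],
    [0, 0, 0]
  ],
  "yaw": [-0.3, 0, 0]
}}

```text
t: 8.12
ee_pos: [569.4, -50.1, 145.9]
orientation: [-0.008, 3.101, 0.01]
ft_force: [-0.0, -0.1, -2.6]
width: 15.3
```

```bash
python3 look.py d rest:12
```

```text
t 8.1667 ee [568.8 -51.4 145.8] jaw ang 90.36 cam [485.5 -51.9 304.6]
rest pin [378.6 220.1] 0.82 [563.9   1.2  12. ]
rest reg 0.8 16640 (np.int64(344), np.int64(446), np.int64(94), np.int64(330)) rect [568.2  11.4] [205.5  78.3] 0.6 pca 2.5
```

View pics/d.png

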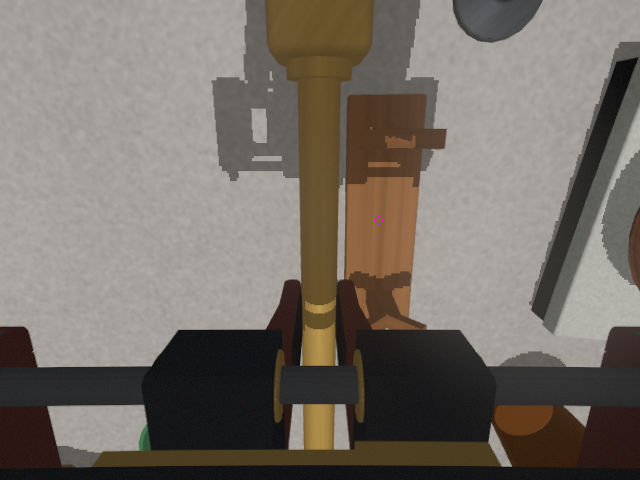

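```bash
python3 - <<'E'
from h import *
p,o=pickle.load(open("c.pkl","rb"));d,o2=pickle.load(open("d.pkl","rb"))
for u in [(348,95),(426,95),(345,274),(408,330)]: print(u,onz(d,u,12).round(1))
print(tri([ray(p,(514,162)),ray(d,(446,129))]),tri([ray(p,(510,181)),ray(d,(445,149))]))
print(tri([ray(p,(403,122)),ray(d,(348,95))]))
E
python3 st.py 1
```

```text
(348, 95) [466.5 -27.9  12. ]
(426, 95) [466.3  31.   12. ]
(345, 274) [613.6 -25.9  12. ]
(408, 330) [670.6  35.   12. ]
(array([489.61666468,  28.53572731,  71.51670676]), [0.0, 0.0]) (array([502.08547805,  30.81902246,  67.18891277]), [0.2, 0.2])
(array([465.92806659, -26.8144488 ,  -3.96371325]), [0.5, 0.5])
t 8.267 ee [568.  -52.4 145.7] jaw 90.33 toolz tilt deg (x,y) [2.24 0.33] F [ 0.35 -0.94 -2.7 ] w 15.4 q [-0.119  0.43   1.833  0.014  0.84  -1.704]
```

Request:
{"method": "jog_arm", "body": {
  "xyz": [
    [0, 20, 0],
    [0, 20, 0],
    [0, 14, 0],
    [0, 0, 0]
  ],
  "yaw": [0.6, 0, 0, 0]
}}

```text
t: 8.6
ee_pos: [567.1, -2.5, 145.4]
orientation: [-0.014, 3.103, 0.007]
ft_force: [0.3, -0.8, -2.7]
width: 15.3
```

```bash
python3 st.py 3
```

```text
t 8.6 ee [567.1  -2.5 145.4] jaw 90.52 toolz tilt deg (x,y) [2.19 0.28] F [ 0.32 -0.79 -2.68] w 15.3 q [-0.029  0.426  1.841  0.008  0.837 -1.614]
t 8.65 ee [567.1  -3.5 145.4] jaw 90.53 toolz tilt deg (x,y) [2.19 0.25] F [ 0.09  0.04 -2.95] w 15.1 q [-0.03   0.426  1.841  0.007  0.837 -1.615]
t 8.7 ee [567.3  -3.9 145.4] jaw 90.51 toolz tilt deg (x,y) [2.2  0.24] F [ 0.33 -1.2  -2.54] w 15.1 q [-0.031  0.426  1.84   0.007  0.837 -1.615]
```

Request:
{"method": "jog_arm", "body": {
  "xyz": [
    [0, 4, -12],
    [0, 3, -15],
    [0, 0, -15],
    [0, 0, -14],
    [0, 0, -10],
    [0, 0, 0]
  ],
  "yaw": [0.5, 0, 0, 0, 0, 0]
}}

```text
t: 9.2
ee_pos: [567.4, -2.3, 74.6]
orientation: [-0.022, 3.101, 0.005]
ft_force: [0.4, 0.5, -2.8]
width: 15.1
```

```bash
python3 st.py 2
```

```text
t 9.2 ee [567.4  -2.3  74.6] jaw 90.8 toolz tilt deg (x,y) [2.34 0.19] F [ 0.41  0.48 -2.83] w 15.1 q [-0.028  0.537  1.872  0.007  0.692 -1.618]
t 9.25 ee [567.7  -2.3  75.4] jaw 90.8 toolz tilt deg (x,y) [2.36 0.19] F [ 0.25 -0.07 -2.28] w 15.2 q [-0.028  0.536  1.872  0.007  0.693 -1.618]
```

Request:
{"method": "jog_arm", "body": {
  "xyz": [
    [0, 5, 0],
    [0, 1, -6],
    [0, 0, -6],
    [0, 0, -4],
    [0, 0, 0]
  ],
  "yaw": [0, 0, 0, 0, 0]
}}

```text
t: 9.67
ee_pos: [569.5, 3.6, 59.8]
orientation: [-0.021, 3.096, 0.005]
ft_force: [-0.5, -0.5, -2.5]
width: 15.3
```

```bash
python3 st.py 2
```

```text
t 9.667 ee [569.5   3.6  59.8] jaw 90.76 toolz tilt deg (x,y) [2.59 0.18] F [-0.54 -0.49 -2.52] w 15.3 q [-0.017  0.563  1.874  0.007  0.66  -1.606]
t 9.717 ee [569.6   3.6  60. ] jaw 90.76 toolz tilt deg (x,y) [2.6  0.19] F [ 0.6  -0.2  -2.84] w 15.2 q [-0.017  0.562  1.874  0.007  0.66  -1.606]
```

Axis about 6 mm above its seat; lower until contact shows.

Request:
{"method": "jog_arm", "body": {
  "xyz": [
    [0, 0, -3],
    [0, 0, -3],
    [0, 0, 0]
  ],
  "yaw": [0, 0, 0]
}}

```text
t: 9.97
ee_pos: [570.2, 3.7, 54.2]
orientation: [-0.021, 3.095, 0.004]
ft_force: [-0.8, -0.5, -2.7]
width: 15.2
```

```bash
python3 look.py e rod:66,rest:12; python3 - <<'E'
from h import *
p=ctrl.get_image("scene"); cv2.imwrite("pics/e_s.png",cv2.resize(p["img"][200:330,240:400],None,fx=4,fy=4,interpolation=cv2.INTER_CUBIC))
E
python3 st.py
```

```text
t 10.0167 ee [570.2   3.6  54.3] jaw ang 90.78 cam [485.3   1.8 212.3]
rod pin [318.8 314.3] 0.7 [570.9   3.4  66. ]
rod reg 0.7 20092 (np.int64(265), np.int64(373), np.int64(0), np.int64(449)) rect [549.4   4.3] [206.2  38. ] 1.3 pca 0.7
t 10.267 ee [570.4   3.6  54.7] jaw 90.77 toolz tilt deg (x,y) [2.71 0.18] F [ 0.62  0.15 -3.25] w 15.2 q [-0.017  0.572  1.875  0.007  0.648 -1.606]
```

View pics/e_s.png

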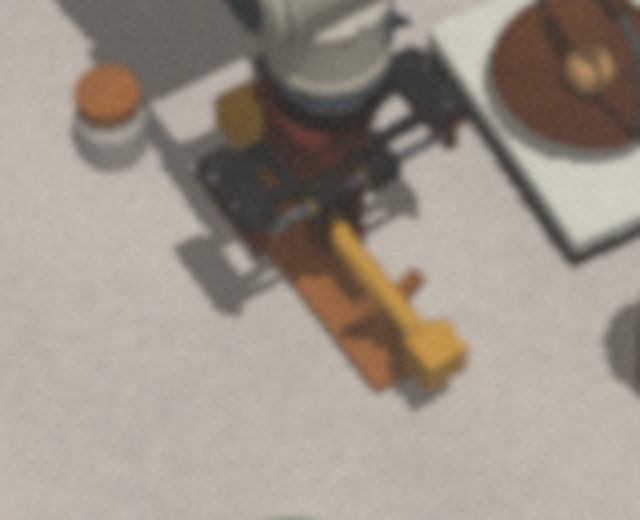

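View pics/e.png

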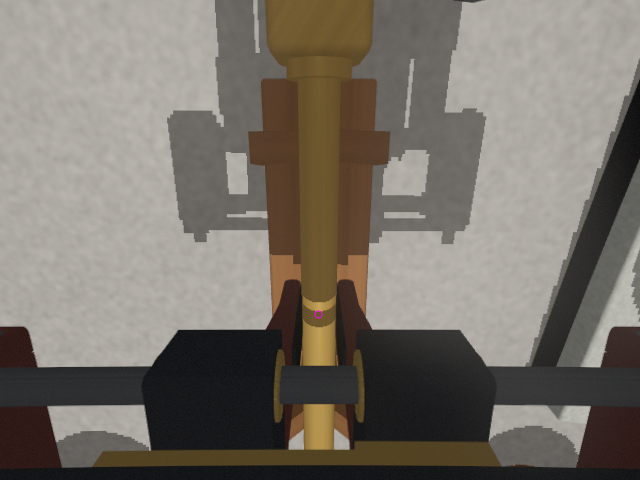

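Request:
{"method": "jog_arm", "body": {
  "xyz": [
    [0, 0, -2],
    [0, 0, 0]
  ],
  "yaw": [0, 0]
}}

```text
t: 10.43
ee_pos: [570.8, 3.8, 53.7]
orientation: [-0.021, 3.093, 0.005]
ft_force: [-0.4, 0.4, -2.5]
width: 15.7
```

Request:
{"method": "jog_arm", "body": {
  "xyz": [
    [0, 0, -2],
    [0, 0, 0]
  ],
  "yaw": [0, 0]
}}

```text
t: 10.6
ee_pos: [571.2, 3.8, 53.9]
orientation: [-0.021, 3.092, 0.005]
ft_force: [-1.0, 0.5, -3.4]
width: 15.1
```

Request:
{"method": "jog_arm", "body": {
  "xyz": [
    [0, 0, -3],
    [0, 0, -1],
    [0, 0, 0]
  ],
  "yaw": [0, 0, 0]
}}

```text
t: 10.85
ee_pos: [572.0, 3.8, 53.8]
orientation: [-0.021, 3.09, 0.005]
ft_force: [0.0, 0.8, -2.1]
width: 15.3
```

```bash
python3 st.py 2
```

```text
t 10.85 ee [572.    3.8  53.8] jaw 90.79 toolz tilt deg (x,y) [2.96 0.19] F [ 0.03  0.84 -2.09] w 15.3 q [-0.016  0.573  1.875  0.007  0.642 -1.606]
t 10.9 ee [572.1   3.8  53.7] jaw 90.79 toolz tilt deg (x,y) [2.97 0.19] F [ 0.23  0.38 -2.51] w 15.2 q [-0.016  0.574  1.874  0.007  0.642 -1.606]
```

Request:
{"method": "jog_arm", "body": {
  "xyz": [
    [0, 0, 0],
    [0, 0, 0],
    [0, 0, 0],
    [0, 0, 0],
    [0, 0, 0],
    [0, 0, 0]
  ],
  "yaw": [0, 0, 0, 0, 0, 0],
  "gripper": 0.4
}}

```text
t: 11.4
ee_pos: [573.4, 3.7, 53.2]
orientation: [-0.021, 3.088, 0.004]
ft_force: [-0.6, -0.1, 0.0]
width: 50.9
```

```bash
python3 st.py 1
```

```text
t 11.4 ee [573.4   3.7  53.2] jaw 90.78 toolz tilt deg (x,y) [3.09 0.19] F [-0.64 -0.09  0.01] w 50.9 q [-0.017  0.575  1.873  0.007  0.64  -1.606]
```

Request:
{"method": "jog_arm", "body": {
  "xyz": [
    [0, 0, 15],
    [0, 0, 30],
    [0, 0, 40],
    [0, 0, 40],
    [0, 0, 40],
    [0, 0, 30],
    [0, 0, 0],
    [0, 0, 0]
  ],
  "yaw": [0, 0, 0, 0, 0, 0, 0, 0],
  "gripper": 0.4
}}

```text
t: 12.07
ee_pos: [569.5, 3.7, 254.9]
orientation: [-0.021, 3.093, 0.005]
ft_force: [-0.1, 0.8, -0.4]
width: 52.7
```

```bash
python3 st.py 2;  python3 look.py f rod:66,dish_grip:164; python3 - <<'E'
from h import *
p=ctrl.get_image("scene"); pickle.dump(p,open("f_s.pkl","wb"));cv2.imwrite("pics/f_s.png",cv2.resize(p["img"][180:330,240:440],None,fx=3.5,fy=3.5,interpolation=cv2.INTER_CUBIC))
E
```

```text
t 12.067 ee [569.5   3.7 254.9] jaw 90.78 toolz tilt deg (x,y) [2.77 0.19] F [-0.06  0.79 -0.39] w 52.7 q [-0.017  0.283  1.758  0.005  1.052 -1.603]
t 12.117 ee [569.9   3.7 254.9] jaw 90.78 toolz tilt deg (x,y) [2.8  0.19] F [ 0.25 -0.38  0.27] w 52.8 q [-0.017  0.283  1.758  0.005  1.052 -1.603]
t 12.1667 ee [569.1   3.7 253.5] jaw ang 90.77 cam [484.7   1.8 412.9]
rod pin [315.3 209.6] 0.75 [570.2   0.6  66. ]
rod reg 0.95 6168 (np.int64(297), np.int64(338), np.int64(57), np.int64(336)) rect [575.6   3.8] [281.4  36. ] 1.1 pca 0.9
dish_grip reg 0.79 18992 (np.int64(483), np.int64(639), np.int64(115), np.int64(279)) rect [544.4 174.2] [127.  104.4] 17.1 pca 44.7
```

View pics/f_s.png

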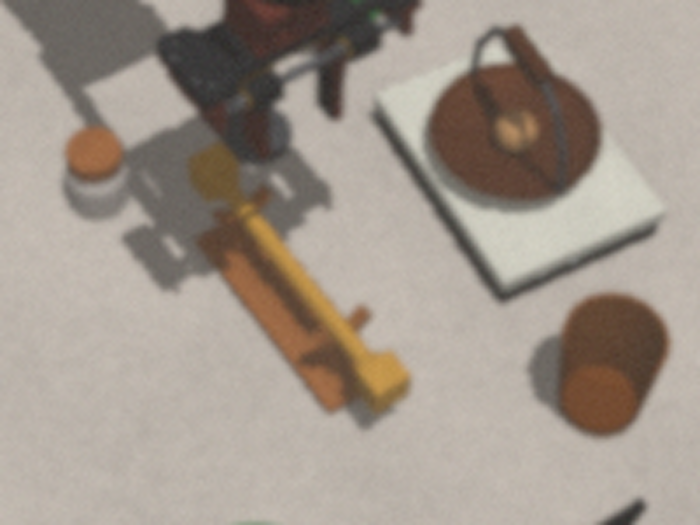

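View pics/f.png

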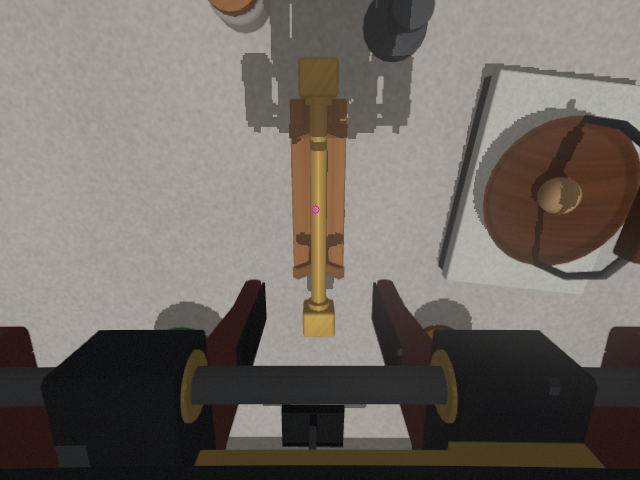

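Request:
{"method": "jog_arm", "body": {
  "xyz": [
    [-2, 25, 0],
    [-2, 35, 0],
    [-2, 40, 0],
    [-2, 30, 0],
    [0, 10, 0],
    [0, 0, 0]
  ],
  "yaw": [-1, -2, -3, -1, 0, 0],
  "gripper": 0.4
}}

```text
t: 12.92
ee_pos: [557.7, 146.7, 245.5]
orientation: [0.184, 3.103, -0.003]
ft_force: [0.1, 0.3, 0.1]
width: 52.8
```

```bash
python3 look.py g dish_grip:164,ball_center:66,plinth:40; python3 st.py
```

```text
t 12.9667 ee [557.6 145.8 245.3] jaw ang 83.18 cam [475.6 156.2 404.8]
dish_grip pin [447.6 226.2] 0.86 [553.  237.3 164. ]
dish_grip reg 0.8 17830 (np.int64(336), np.int64(491), np.int64(118), np.int64(284)) rect [531.7 215.4] [106.9 103.8] 55.6 pca 15.4
ball_center pin [412.7 198.6] 0.82 [553.  237.5  66. ]
ball_center pin [448.9 227. ] 0.62 [585.4 271.6  66. ]
ball_center reg 0.76 1149 (np.int64(394), np.int64(431), np.int64(180), np.int64(218)) rect [553.1 237.3] [35.8 35.8] 83.1 pca 37.5
plinth reg 0.57 14187 (np.int64(331), np.int64(503), np.int64(78), np.int64(293)) rect [555.9 240.1] [160.1 218.6] 84.1 pca -10.1
t 13.267 ee [558.4 143.6 246.5] jaw 82.92 toolz tilt deg (x,y) [ 1.96 -0.24] F [-0.66 -0.36  0.32] w 52.6 q [ 0.238  0.311  1.74  -0.014  1.059 -1.203]
```

View pics/g.png

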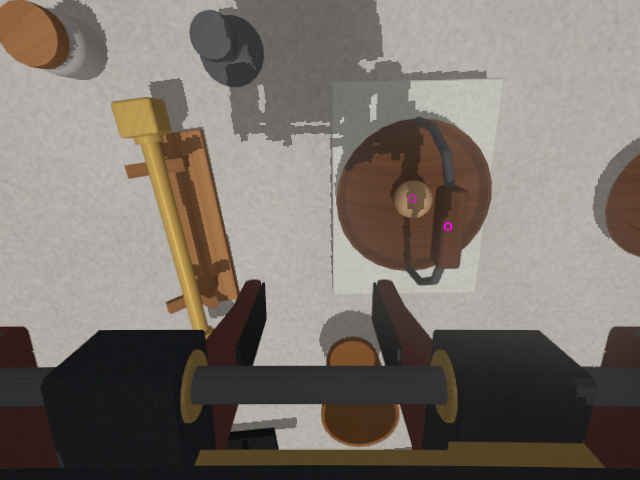

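Request:
{"method": "jog_arm", "body": {
  "xyz": [
    [-1, 20, 0],
    [-1, 30, 0],
    [0, 30, 0],
    [0, 14, 0],
    [0, 0, 0]
  ],
  "yaw": [0.5, 0.5, 0.5, 0, 0],
  "gripper": 0.4
}}

```text
t: 13.68
ee_pos: [557.9, 234.6, 247.4]
orientation: [0.164, 3.101, -0.003]
ft_force: [0.6, 0.5, -0.2]
width: 52.3
```

```bash
python3 look.py i dish_grip:164,ball_center:66; python3 st.py; python3 - <<'E'
from h import *
g,_=pickle.load(open("g.pkl","rb"));ps=pickle.load(open("a.pkl","rb"));i,_=pickle.load(open("i.pkl","rb"))
a=onz(g,(450,187),175);b=onz(g,(447,267),153);print(a,b)
print(tri([ray(g,(447.6,226.2)),ray(ps["top"],(244.9,236.1)),ray(ps["scene"],(391.1,194.7))]))
print(tri([ray(g,(447.6,226.2)),ray(ps["scene"],(391.1,194.7))]))
E
```

```text
t 13.7333 ee [557.8 233.5 247.3] jaw ang 83.93 cam [475.2 243.  406.4]
dish_grip pin [325.1 240.2] 0.74 [554.  239.3 164. ]
dish_grip reg 0.98 17686 (np.int64(246), np.int64(397), np.int64(129), np.int64(293)) rect [530.9 238.9] [104.8 103.6] 38.3 pca -4.3
ball_center pin [321. 209.] 0.63 [553.7 237.   66. ]
ball_center pin [575.1 205.9] 0.46 [576.9 479.4  66. ]
ball_center reg 0.83 336 (np.int64(303), np.int64(339), np.int64(191), np.int64(221)) rect [548.9 236.9] [27.2 35.4] 4.7 pca -87.0
t 13.933 ee [557.7 231.8 247.2] jaw 83.8 toolz tilt deg (x,y) [ 2.01 -0.29] F [-0.7   0.58 -0.12] w 52.6 q [ 0.383  0.352  1.678 -0.02   1.081 -1.07 ]
[523.39601915 235.28261935 175.        ] [588.61448839 240.36124603 153.        ]
(array([555.9880989 , 238.12073157, 169.85089194]), [5.1, 5.6, 1.8])
(array([552.69498075, 238.49198185, 167.42238586]), [2.3, 2.3])
```

View pics/i.png

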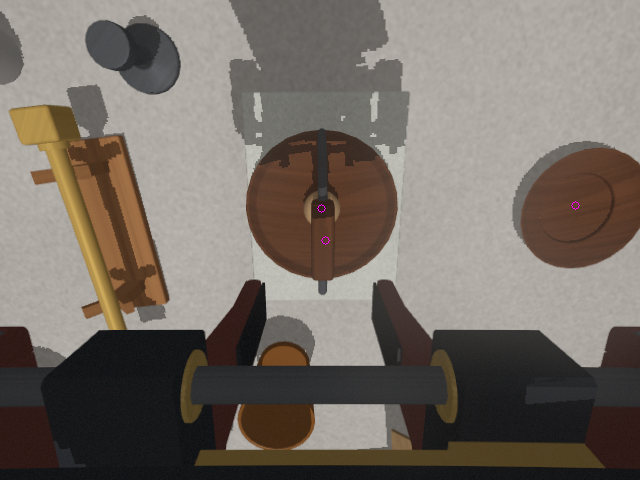

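Request:
{"method": "jog_arm", "body": {
  "xyz": [
    [-1, 4, -15],
    [-1, 3, -22],
    [-1, 0, -22],
    [0, 0, -18],
    [0, 0, -8],
    [0, 0, 0]
  ],
  "yaw": [0, 0, 0, 0, 0, 0],
  "gripper": 0.4
}}

```text
t: 14.43
ee_pos: [556.5, 232.5, 161.8]
orientation: [0.179, 3.096, -0.003]
ft_force: [0.0, -0.6, 0.1]
width: 52.8
```

```bash
python3 st.py 2; python3 look.py j dish_grip:164
```

```text
t 14.433 ee [556.5 232.5 161.8] jaw 83.37 toolz tilt deg (x,y) [ 2.28 -0.26] F [ 0.   -0.6   0.06] w 52.8 q [ 0.386  0.451  1.748 -0.024  0.907 -1.055]
t 14.483 ee [556.8 232.6 162.6] jaw 83.37 toolz tilt deg (x,y) [ 2.31 -0.25] F [-0.99  0.63 -0.51] w 52.6 q [ 0.386  0.451  1.747 -0.024  0.908 -1.055]
t 14.5333 ee [557.5 233.1 163.6] jaw ang 83.37 cam [473.5 241.9 321.3]
dish_grip pin [331.7 297.8] 0.62 [555.2 238.9 164. ]
dish_grip reg 0.64 28990 (np.int64(227), np.int64(424), np.int64(131), np.int64(362)) rect [527.  241.9] [100.2  89.2] 33.7 pca -6.8
```

View pics/j.png

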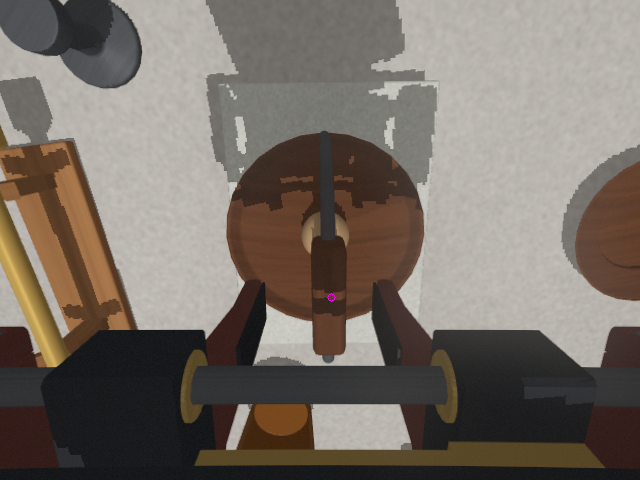

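Request:
{"method": "jog_arm", "body": {
  "xyz": [
    [-1, 6, -7],
    [-1, 2, -8],
    [0, 0, -4],
    [0, 0, 0]
  ],
  "yaw": [0.5, 0, 0, 0],
  "gripper": 0.4
}}

```text
t: 14.97
ee_pos: [558.1, 243.6, 147.5]
orientation: [0.163, 3.087, 0.005]
ft_force: [0.5, -0.8, 0.0]
width: 52.5
```

```bash
python3 look.py k dish_grip:164;python3 st.py 1 
```

```text
t 15.0167 ee [558.2 243.6 147.7] jaw ang 83.96 cam [473.2 251.4 305.4]
dish_grip pin [305.9 311.4] 0.7 [553.9 237.9 164. ]
dish_grip reg 0.93 31501 (np.int64(204), np.int64(413), np.int64(130), np.int64(365)) rect [524.7 238.9] [85.6 97.8] 45.9 pca -4.5
t 15.117 ee [558.5 243.5 148.2] jaw 83.94 toolz tilt deg (x,y) [2.92 0.04] F [ 0.7  -0.26  0.1 ] w 52.7 q [ 0.401  0.473  1.751 -0.025  0.871 -1.048]
```

View pics/k.png

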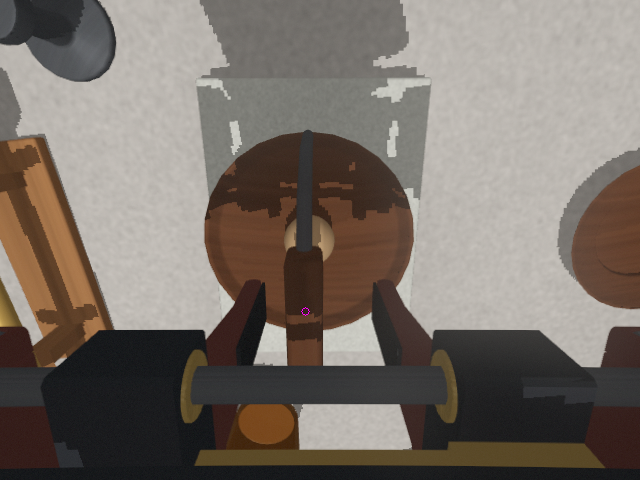

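Request:
{"method": "jog_arm", "body": {
  "xyz": [
    [-2, -5, -1],
    [0, 0, -1],
    [0, 0, 0]
  ],
  "yaw": [0, 0, 0],
  "gripper": 0.4
}}

```text
t: 15.37
ee_pos: [556.5, 238.1, 146.4]
orientation: [0.163, 3.086, 0.006]
ft_force: [0.0, -0.7, 0.6]
width: 52.6
```

```bash
python3 look.py l dish_grip:164;python3 st.py 1 
```

```text
t 15.4167 ee [556.5 238.  146.5] jaw ang 83.95 cam [471.4 245.8 304.3]
dish_grip pin [319.1 316.3] 0.94 [554.9 238.  164. ]
dish_grip reg 0.68 31497 (np.int64(211), np.int64(421), np.int64(131), np.int64(366)) rect [523.3 237.4] [86.1 95.9] 47.4 pca -4.9
t 15.517 ee [556.7 238.2 146.6] jaw 83.96 toolz tilt deg (x,y) [2.96 0.05] F [-0.31 -0.04  0.26] w 52.3 q [ 0.394  0.47   1.761 -0.025  0.863 -1.055]
```

View pics/l.png

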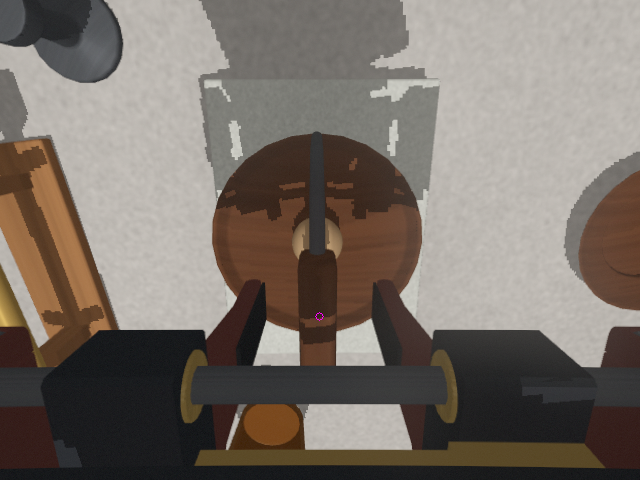

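Request:
{"method": "jog_arm", "body": {
  "xyz": [
    [0, 0, 0],
    [0, 0, 0],
    [0, 0, 0],
    [0, 0, 0],
    [0, 0, 0],
    [0, 0, 0],
    [0, 0, 0]
  ],
  "yaw": [0, 0, 0, 0, 0, 0, 0],
  "gripper": 1
}}

```text
t: 16.1
ee_pos: [556.8, 238.3, 146.7]
orientation: [0.163, 3.086, 0.006]
ft_force: [0.3, 1.1, -1.2]
width: 16.2
```

```bash
python3 st.py 3
```

```text
t 16.1 ee [556.8 238.3 146.7] jaw 83.96 toolz tilt deg (x,y) [2.97 0.06] F [ 0.27  1.06 -1.2 ] w 16.2 q [ 0.394  0.47   1.761 -0.025  0.863 -1.055]
t 16.15 ee [556.8 238.3 146.7] jaw 83.96 toolz tilt deg (x,y) [2.97 0.06] F [ 0.45  1.23 -1.66] w 15.8 q [ 0.395  0.47   1.761 -0.025  0.863 -1.055]
t 16.2 ee [556.8 238.4 146.7] jaw 83.96 toolz tilt deg (x,y) [2.98 0.06] F [ 0.08  0.73 -2.06] w 15.9 q [ 0.395  0.47   1.761 -0.025  0.863 -1.055]
```

Request:
{"method": "jog_arm", "body": {
  "xyz": [
    [0, 0, 2],
    [0, 0, 4],
    [0, 0, 5],
    [0, 0, 6],
    [0, 0, 6]
  ],
  "yaw": [0, 0, 0, 0, 0]
}}

```text
t: 16.62
ee_pos: [554.8, 237.5, 169.1]
orientation: [0.163, 3.091, 0.002]
ft_force: [-0.3, -0.4, -2.2]
width: 15.8
```

```bash
python3 st.py 2; python3 look.py m ball_center:80
```

```text
t 16.617 ee [554.8 237.5 169.1] jaw 83.96 toolz tilt deg (x,y) [ 2.68 -0.06] F [-0.33 -0.43 -2.22] w 15.8 q [ 0.395  0.439  1.748 -0.024  0.912 -1.056]
t 16.667 ee [555.5 237.8 170.5] jaw 83.96 toolz tilt deg (x,y) [ 2.79 -0.02] F [-0.12  0.42 -1.49] w 16.0 q [ 0.395  0.438  1.747 -0.024  0.912 -1.056]
t 16.7167 ee [555.7 237.9 170.1] jaw ang 83.96 cam [470.9 245.7 328.5]
ball_center pin [316.7 236.5] 0.65 [551.6 236.9  80. ]
ball_center pin [ 77.3 252.3] 0.57 [545.   61.4  80. ]
ball_center reg 0.83 1009 (np.int64(292), np.int64(342), np.int64(217), np.int64(258)) rect [551.6 236.7] [30.7 37. ] 0.3 pca 87.3
```

View pics/m.png

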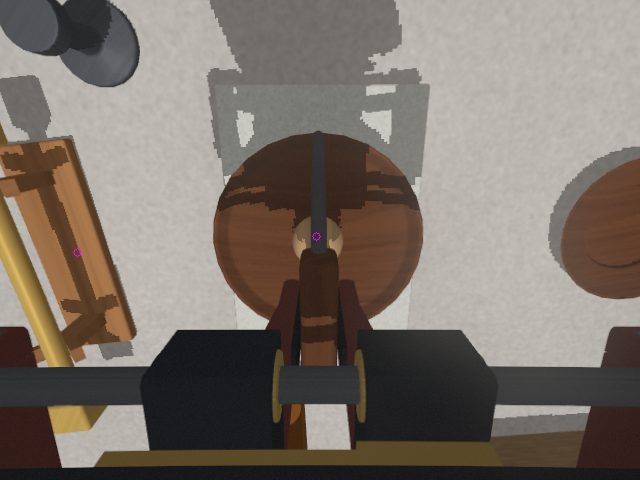

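Lifted 24 mm, dish and ball steady in the picture (ball at 317,237, as before relative to the dish). Continue to ~70 mm.

Request:
{"method": "jog_arm", "body": {
  "xyz": [
    [0, 0, 4],
    [0, 0, 6],
    [0, 0, 7],
    [0, 0, 7],
    [0, 0, 7],
    [0, 0, 6],
    [0, 0, 4],
    [0, 0, 2]
  ],
  "yaw": [0, 0, 0, 0, 0, 0, 0, 0]
}}

```text
t: 17.48
ee_pos: [554.5, 237.4, 216.1]
orientation: [0.163, 3.091, 0.002]
ft_force: [0.5, 0.9, -2.7]
width: 15.8
```

```bash
python3 st.py 2
```

```text
t 17.483 ee [554.5 237.4 216.1] jaw 83.95 toolz tilt deg (x,y) [ 2.68 -0.06] F [ 0.49  0.94 -2.74] w 15.8 q [ 0.395  0.38   1.715 -0.022  1.004 -1.059]
t 17.533 ee [554.7 237.5 216.4] jaw 83.96 toolz tilt deg (x,y) [ 2.71 -0.05] F [-0.36  0.11 -1.62] w 16.1 q [ 0.395  0.38   1.715 -0.022  1.004 -1.059]
```

Request:
{"method": "jog_arm", "body": {
  "xyz": [
    [0, 0, 0],
    [0, 0, 0],
    [0, 0, 0],
    [0, 0, 0],
    [0, 0, 0],
    [0, 0, 0],
    [0, 0, 0]
  ],
  "yaw": [-1, -2, -4, -5, -5, -5, -5]
}}

```text
t: 18.12
ee_pos: [553.5, 236.8, 214.8]
orientation: [0.918, 2.958, -0.018]
ft_force: [-0.2, 0.5, -3.6]
width: 16.1
```

```bash
python3 st.py 3
```

```text
t 18.117 ee [553.5 236.8 214.8] jaw 55.53 toolz tilt deg (x,y) [ 2.21 -1.38] F [-0.17  0.51 -3.58] w 16.1 q [ 0.404  0.388  1.707 -0.044  1.022 -0.543]
t 18.167 ee [553.5 236.9 214.7] jaw 55.22 toolz tilt deg (x,y) [ 2.2  -1.39] F [ 0.45  0.92 -3.4 ] w 15.9 q [ 0.404  0.388  1.707 -0.044  1.022 -0.538]
t 18.217 ee [553.5 236.9 214.7] jaw 55.75 toolz tilt deg (x,y) [ 2.21 -1.37] F [-0.49  0.56 -3.21] w 15.6 q [ 0.404  0.388  1.707 -0.044  1.021 -0.547]
```

Request:
{"method": "jog_arm", "body": {
  "xyz": [
    [0, 0, 0],
    [0, 0, 0],
    [0, 0, 0],
    [0, 0, 0],
    [0, 0, 0],
    [0, 0, 0],
    [0, 0, 0],
    [0, 0, 0],
    [0, 0, 0],
    [0, 0, 0],
    [0, 0, 0],
    [0, 0, 0]
  ],
  "yaw": [-2, -4, -5, -6, -6, -6, -6, -6, -6, -5, -3, -2]
}}

```text
t: 19.22
ee_pos: [551.8, 236.1, 211.3]
orientation: [2.24, 2.162, -0.054]
ft_force: [-0.2, -0.4, -2.9]
width: 15.8
```

```bash
python3 st.py 3
```

```text
t 19.217 ee [551.8 236.1 211.3] jaw -2.02 toolz tilt deg (x,y) [-0.31 -2.54] F [-0.16 -0.44 -2.91] w 15.8 q [ 0.404  0.411  1.68  -0.044  1.074  0.461]
t 19.267 ee [551.7 236.1 211.3] jaw -2.1 toolz tilt deg (x,y) [-0.32 -2.54] F [ 0.27  0.61 -3.01] w 15.8 q [ 0.404  0.411  1.68  -0.044  1.074  0.462]
t 19.317 ee [551.7 236.1 211.3] jaw -1.91 toolz tilt deg (x,y) [-0.31 -2.54] F [-0.08 -0.08 -2.79] w 15.9 q [ 0.404  0.41   1.68  -0.044  1.074  0.459]
```

Request:
{"method": "jog_arm", "body": {
  "xyz": [
    [0, 0, 2],
    [1, 0, 3],
    [1, 0, 2]
  ],
  "yaw": [-1.5, -2, -0.8]
}}

```text
t: 19.57
ee_pos: [553.1, 235.8, 217.8]
orientation: [2.316, 2.083, -0.059]
ft_force: [0.4, 1.2, -3.0]
width: 16.1
```

```bash
python3 st.py 3; python3 look.py n ball_center:135,dish_grip:234; python3 - <<'E'
from h import *
s=ctrl.get_image("scene");t=ctrl.get_image("top");pickle.dump((s,t),open("n_st.pkl","wb"))
cv2.imwrite("pics/n_s.png",cv2.resize(s["img"][150:330,230:470],None,fx=3.2,fy=3.2,interpolation=cv2.INTER_CUBIC))
cv2.imwrite("pics/n_t.png",cv2.resize(t["img"][140:340,170:440],None,fx=2.9,fy=2.9,interpolation=cv2.INTER_CUBIC))
E
```

```text
t 19.567 ee [553.1 235.8 217.8] jaw -6.08 toolz tilt deg (x,y) [-0.61 -2.54] F [ 0.4   1.24 -3.05] w 16.1 q [ 0.402  0.407  1.669 -0.041  1.093  0.528]
t 19.617 ee [553.5 235.9 218.2] jaw -6.09 toolz tilt deg (x,y) [-0.56 -2.53] F [ 0.17 -0.01 -2.91] w 15.8 q [ 0.402  0.407  1.668 -0.041  1.093  0.528]
t 19.667 ee [553.4 235.9 218. ] jaw -6.01 toolz tilt deg (x,y) [-0.55 -2.53] F [ 0.1   0.58 -3.26] w 15.7 q [ 0.402  0.407  1.669 -0.041  1.093  0.527]
t 19.7167 ee [553.2 235.9 217.8] jaw ang -6.0 cam [563.1 319.6 376.4]
ball_center pin [316.4 239.5] 0.8 [551.7 239.9 135. ]
ball_center reg 0.6 894 (np.int64(293), np.int64(343), np.int64(219), np.int64(256)) rect [553.  241.5] [26.9 35.7] 84.1 pca -7.6
dish_grip pin [318.2 312.6] 0.96 [553.5 238.  234. ]
dish_grip reg 0.62 15950 (np.int64(0), np.int64(144), np.int64(195), np.int64(332)) rect [450.4 268. ] [69.4 59.1] 68.3 pca 40.6
```

View pics/n.png

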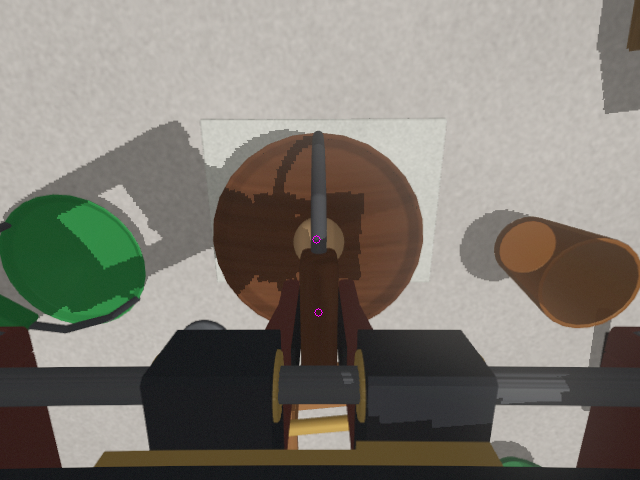

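View pics/n_s.png

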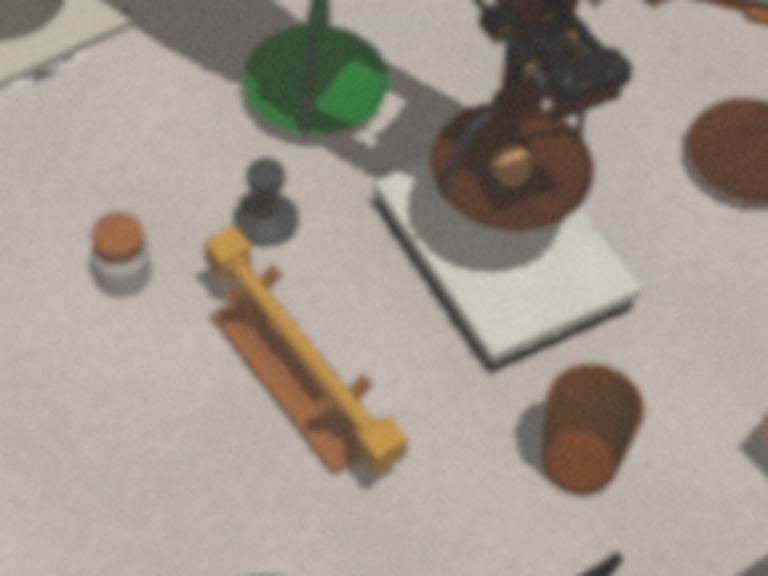

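View pics/n_t.png

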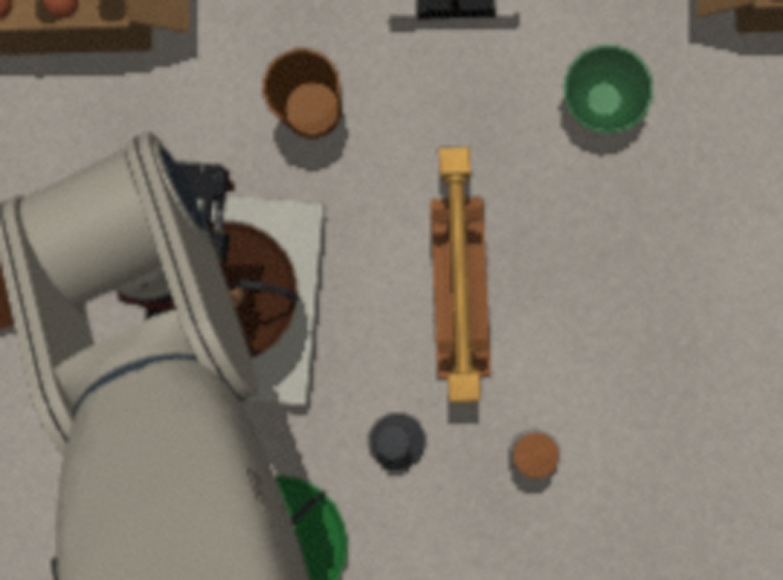

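```bash
python3 st.py 2; python3 -c "
from workcell import ctrl
print(ctrl.close_job())"
```

```text
t 20.017 ee [552.9 235.8 217.5] jaw -6.04 toolz tilt deg (x,y) [-0.61 -2.55] F [-0.49  0.28 -2.3 ] w 15.5 q [ 0.402  0.407  1.67  -0.041  1.093  0.527]
t 20.067 ee [553.  235.8 217.5] jaw -6.04 toolz tilt deg (x,y) [-0.61 -2.55] F [-0.1  -0.11 -2.01] w 15.7 q [ 0.402  0.407  1.669 -0.041  1.093  0.527]
the job is handed in; nothing more can be done
None
```

The rod is in the rest and the dish is held still above the white box for the picture. I handed the job in at about 20 s on the robot's clock; it reports no verdict.

- **Rod:** I laid it in the two notches and let go. The scene and top pictures afterwards show it along the rest, in both saddles. Its middle is about 5 mm off lengthwise, against the 25 mm allowed.
- **Dish:** I took the brown dish with the ball, not the green look-alike. I gripped it across its handle, lifted it straight up about 70 mm and only then turned it 90.0° clockwise. It is now held about 71 mm above the box. The arch stands at 84° against the box's -5.9°, so it is square to the length within the measuring error.
- **Ball:** It sits at the same place in the dish in the wrist pictures from before and after the turn.
- **Other wares:** None of them were touched, and those visible in the last pictures look unmoved.

**Checks that disagreed:**
- The tool leaned to about 3° during the moves, because the jog drifts a little on every row. It leaned about 3° when it gripped the dish, and the lean changed by about 0.75° from there to the end. The dish should therefore be level within about 1°.
- The measured handle height came out at 167–170 mm, against 164 mm from the text. The ball and handle positions still agreed using the text height, and the grip closed at about 16 mm, the handle's width.

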